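# Rebuild a banding-wheel spindle

## Robot

A 6-joint arm with a two-finger parallel gripper is mounted at the origin on the work surface. World frame = base frame: x ahead of the robot, y to its left, z up, the work surface at z = 0. Lengths are in m, angles in rad, forces in N, time in s.
With the tool pointing down it reaches from about 0.275 to 1 m from the base axis. Payload 8.4 kg.
Tool frame: the origin (TCP) lies on the centre line of the jaws, within the pads' length; the fingertips stand 17 mm ahead of it and the grasp point (between the pads) lies 2 mm behind it (bot.tcp_to_tips is the z of the fingertips in the tool frame, in m); z points along the fingers, y is the line along which they close (so a half turn about z gives the same grasp; the last joint's range is limited). The gripper opens to 85 mm and grips with 20 to 120 N. Pads are 22 mm wide; open, the fingers measure 114 mm over their backs; the gripper's body (76 mm by 85 mm) begins 54 mm behind the grasp point. The pads swing forward as they close: fully open they stand 13 mm farther back than shut.
Start: joints at [1.134, 0.353, 1.633, -0, 1.155, -0.002], TCP at [0.263, 0.567, 0.248] pointing down, gripper open.
Joint ranges: [-2.63, 2.63], [-0.92, 2.1], [0.06, 2.66], [-1.3, 4.44], [0, 2.69], [-3.02, 3.02]. Speed limits (rad/s): [2.22, 2.22, 2.79, 3.14, 3.14, 3.14].

## Interface

Orientations are given as a unit quaternion [x, y, z, w].
In Python, from workcell import bot, hand, kinematics, get_obs, vision, hand_in gives the robot as it stands. The module is installed in compiled form; this text tells all that it offers. Calls block until the motion is done:
- bot.reach(position, orientation): joint-space move of the TCP to a pose.
- bot.servo_line(position, ori=None, velocity=0.15): straight line of the TCP; ori=None keeps the orientation; velocity is the mean speed in m/s.
- bot.goto_joints(angles): joint-space move.
- hand.move_gripper(opening, strength=None): finger opening in m; strength is the grip in N (None keeps the last); returns when the fingers have stopped.
- bot.dwell(seconds).
- kinematics.solve_ik(position, orientation): joint angles nearest the present ones, or None.
- get_obs(): the state.
- vision.read_camera(name): name is "side" or "top" or "wrist"; returns a dict with "frame" (400x640x3 uint8, red, green, blue), "intrinsics" (3x3 intrinsics, pixels), "view" (4x4, takes a point from world to camera coordinates). Camera axes: x right, y down, z forward; pixel columns grow to the right and rows downward; lengths in m; the calibration is good to about 2 mm. The wrist camera is an equidistant fisheye: a pixel r from the principal point sees the ray r / f radians off the axis. A picture is of the moment at which its call begins. There is no depth.
A pose or a line that the arm cannot do raises bot.IKError and nothing moves.
- hand_in(): hands the job in; it is judged then, once.
The state is a dict: "time_s": time; "joint_pos": joint angles; "joint_vel": joint speeds; "joint_efforts": joint torques, N m; "position": TCP position; "orientation": TCP orientation; "wrist_force": force on the tool from outside, world axes, zero at the start; "ft_torque": the same for the moment, N m; "gripper_width": finger opening in m; "grip_force": force on a finger pad.
Only numpy, scipy, OpenCV 4.12 (cv2) and the standard library are available. Lean on these libraries where they do the work, as an engineer would, in place of code of your own. Each camera call takes 0.05 s, during which the arm holds its last target. There are 200 camera calls.

## Task

Rebuild the bare spindle of the banding wheel. First lever the parts tin's lid open with the blade of the palette knife, and lay the knife back down on the modelling board by the end; then slip onto the spindle, in this order, the bearing from the tin, every spacer ring lying on the board, the wide flat washer, and last the retaining collar from the tin, so that all sit level and fully down on one another. Leave the jar, the clay tile and the wooden rib where they are.

Things in the scene. Friction and masses are not known exactly. Their poses are not given: they have to be found in the camera images.
- foot: fixed dark cast foot of a banding wheel, round, 116 mm across at the table, narrowing to a hub 44 mm across; origin at the centre of its underside on the table, z up. A bare steel spindle, 17 mm in diameter, stands upright on its axis from the hub's flat shoulder (40 mm above the table) to 112 mm above the table; its top 4 mm taper to 10 mm across
- spindle_shoulder (a point): centre of the flat shoulder (44 mm across) where the spindle rises, 40 mm above the table; z up. The bearing rests on this shoulder
- spindle_top (a point): centre of the spindle's tip, 72 mm above the shoulder
- board: fixed black modelling board, 300 mm (its x) by 330 mm (its y), 6 mm thick; origin at the centre of its underside on the table; its top is 6 mm above the table. The knife, spacers, washer and a clay tile lie on it
- knife: palette knife on the board: box-section wooden handle 100 mm long (x -50 to +50), 18 mm wide (y), 20 mm high (z); from its front end a stiff steel blade 90 mm long, 16 mm wide, 2.5 mm thick, at mid height (10 mm above the handle's underside). Origin at the centre of the handle's underside, x towards the tip, z up; about 80 g, balancing within 20 mm of the handle's middle
- knife_tip (a point): middle of the blade's tip end, 140 mm ahead of the knife's origin and 10 mm above its underside
- tin: fixed grey parts tin, 140 (x) x 200 (y) x 50 mm high, walls and floor 4 mm; origin at the centre of its underside. Its front (-x) faces the robot, the lid's hinge is on the far (+x) top edge. A front ledge sticks out 14 mm, top at 42 mm; the lid's lip reaches as far at 50 mm, leaving a slot 8 mm high, 14 mm deep, 200 mm wide for a blade. Bearing and collar lie inside, flat, about 90 mm apart
- tin_lid (a joint): angle of the tin's lid, 0 shut, growing as its front edge rises, to 1.75 rad (leaning slightly back). The hinge is stiff and the lid stays wherever it is left; lifting it at the lip takes about 2 to 3 N. The lid is a flat plate 154 mm from hinge to lip edge, 200 mm wide, 4 mm thick
- lid_hinge (a point): middle of the hinge line (70 mm behind the tin's centre, 50 mm above the table), at the lid's underside; its frame turns with the lid: y along the hinge, -x towards the lip
- lid_lip (a point): middle of the lower front edge of the lid's lip, 154 mm from the hinge; it moves with the lid
- bearing: steel ball bearing with black shields, outer diameter 42 mm, bore 20 mm, 12 mm high; origin at its centre (half height), z along its axis; both ways up are alike. At the start flat on the floor (4 mm) in the tin, about 45 mm left or right of the tin's middle
- spacer_a: plain aluminium spacer ring, outer diameter 30 mm, bore 20 mm, 10 mm high; origin at its centre (half height), z along its axis. Lies flat on the board at the start; two to four of the four alike spacers are present
- spacer_b: plain aluminium spacer ring, outer diameter 30 mm, bore 20 mm, 10 mm high; origin at its centre (half height), z along its axis. Lies flat on the board at the start; two to four of the four alike spacers are present
- spacer_c: plain aluminium spacer ring, outer diameter 30 mm, bore 20 mm, 10 mm high; origin at its centre (half height), z along its axis. Lies flat on the board at the start; two to four of the four alike spacers are present
- spacer_d: plain aluminium spacer ring, outer diameter 30 mm, bore 20 mm, 10 mm high; origin at its centre (half height), z along its axis. Lies flat on the board at the start; two to four of the four alike spacers are present
- washer: thick flat steel washer, outer diameter 44 mm, bore 20 mm, 8 mm high; origin at its centre (half height), z along its axis. Flat on the board at the start
- collar: dark knurled retaining collar, outer diameter 33 mm, bore 20 mm, 14 mm high; origin at its centre (half height), z along its axis. At the start flat on the floor of the tin, on the other side from the bearing; it just slips on, nothing to tighten
- clay_tile: bystander: fired terracotta tile 55 x 45 x 14 mm lying on the board among the parts; origin at the centre of its underside
- jar: bystander: jar 64 mm across, 85 mm high, standing behind; origin at the centre of its underside
- rib: bystander: flat wooden rib 85 x 45 x 8 mm at the front right; origin at the centre of its underside

How it is judged:
On the way, in this order (a step that is already met when the one before it is completed fails the run):
1. the tin's lid is raised more than about 17 degrees by the knife (value of joint tin_lid above 0.3 rad and contact force between knife and tin_lid above 0.2 N), for 0.1 s.
2. the bearing is let go on the spindle, down on the shoulder (horizontal distance between bearing and spindle_shoulder below 0.004 m and angle between the z axis of bearing and the z axis of foot, either way round below 0.12 rad and z of bearing in the frame of spindle_shoulder between 0.003 and 0.0095 m and linear speed of bearing below 0.03 m/s and contact force between the fingers and bearing below 0.05 N), for 0.2 s.
3. every spacer present is let go on the spindle (horizontal distance between each of spacer_a, spacer_b, spacer_c, spacer_d and spindle_shoulder below 0.004 m and angle between the z axis of each of spacer_a, spacer_b, spacer_c, spacer_d and the z axis of foot, either way round below 0.12 rad and z of spacer_a in the frame of spindle_shoulder between 0.014 and 0.05 m and linear speed of each of spacer_a, spacer_b, spacer_c, spacer_d below 0.03 m/s and contact force between the fingers and spacer_a below 0.05 N and z of spacer_b in the frame of spindle_shoulder between 0.014 and 0.05 m and contact force between the fingers and spacer_b below 0.05 N and z of spacer_c in the frame of spindle_shoulder between 0.014 and 0.05 m and contact force between the fingers and spacer_c below 0.05 N and z of spacer_d in the frame of spindle_shoulder between 0.014 and 0.05 m and contact force between the fingers and spacer_d below 0.05 N), for 0.2 s.
4. the washer is let go on the spindle (horizontal distance between washer and spindle_shoulder below 0.004 m and angle between the z axis of washer and the z axis of foot, either way round below 0.12 rad and z of washer in the frame of spindle_shoulder between 0.032 and 0.059 m and linear speed of washer below 0.03 m/s and contact force between the fingers and washer below 0.05 N), for 0.2 s.
5. the collar is let go on the spindle (horizontal distance between collar and spindle_shoulder below 0.004 m and angle between the z axis of collar and the z axis of foot, either way round below 0.12 rad and z of collar in the frame of spindle_shoulder between 0.043 and 0.07 m and linear speed of collar below 0.03 m/s and contact force between the fingers and collar below 0.05 N), for 0.2 s.
At the end, for the whole second after the job is handed in: bearing, all spacers present, washer and collar are on the spindle in that order, within 4 mm of its axis, level within 7 degrees, at rest, the bearing down on the shoulder within 3.5 mm and the collar resting on the washer; the knife's handle lies at rest on the modelling board; nothing held (all of step 2 and all of step 3 and all of step 4 and all of step 5 and contact force between collar and washer above 0.02 N and x of knife in the frame of board between -0.15 and 0.15 m and y of knife in the frame of board between -0.165 and 0.165 m and height (world z) of knife below 0.03 m and linear speed of knife below 0.03 m/s); the robot touches nothing.
It fails at once if the jar is shifted by more than 40 mm (distance of jar from where it was at the start of the episode above 0.04 m).
It fails at once if the clay tile is shifted by more than 40 mm (distance of clay_tile from where it was at the start of the episode above 0.04 m).
It fails at once if the wooden rib is shifted by more than 40 mm (distance of rib from where it was at the start of the episode above 0.04 m).
Of spacer_a, spacer_b, spacer_c, spacer_d only 2 to 4 are there at a start; the rules pass over those that are not, and their reading is None.
At some moment in a run one of spacer_a, spacer_b, spacer_c, spacer_d, washer, knife may be knocked a few centimetres aside while the robot is not near it.
It also fails if it takes over 210 s, if anything falls off the work surface, if the arm or the gripper's body presses on something with over 40 N, if the wrist force passes 120 N, or if a joint passes its speed limit or range.

## Working session

There is one attempt and no reset: what is moved stays moved. The work goes in short steps, each a Python script; the robot and the scene stay as the last script left them, time stands still between calls to the robot, and variables do not carry over. Pictures are saved under pics/ and viewed, at most 15 in all, crops included, and the job is handed in when it is done.

```bash
mkdir -p pics; python3 - <<'E'
from workcell import *
import cv2,numpy as np,json
for n in ("top","side"):
    c=vision.read_camera(n); cv2.imwrite(f"pics/{n}0.png",c["frame"][:,:,::-1])
    print(n,np.round(c["intrinsics"],2).tolist(),np.round(c["view"],4).tolist())
o=get_obs();print({k:np.round(v,3).tolist() for k,v in o.items()})
E
```

```text
top [[422.86, 0.0, 319.91], [0.0, 422.86, 200.59], [0.0, 0.0, 1.0]] [[0.014, -0.9999, -0.0018, -0.0329], [-0.9876, -0.0135, -0.1561, 0.5686], [0.1561, 0.004, -0.9877, 1.3456], [0.0, 0.0, 0.0, 1.0]]
side [[412.54, 0.0, 320.0], [0.0, 412.54, 201.55], [0.0, 0.0, 1.0]] [[-0.9723, -0.2334, -0.0149, 0.5351], [-0.126, 0.5765, -0.8074, 0.1785], [0.197, -0.7831, -0.5899, 1.2651], [0.0, 0.0, 0.0, 1.0]]
{'time_s': 0.1, 'joint_pos': [1.134, 0.354, 1.634, 0.0, 1.155, -0.002], 'joint_vel': [-0.001, -0.002, -0.001, -0.001, -0.003, 0.001], 'joint_efforts': [0.0, -60.637, -34.282, 0.0, 0.004, 0.0], 'position': [0.263, 0.566, 0.248], 'orientation': [0.216, 0.976, -0.001, -0.0], 'wrist_force': [0.188, 0.368, 0.447], 'ft_torque': [0.053, -0.034, -0.035], 'grip_force': 0.0, 'gripper_width': 0.085}
```

View pics/top0.png

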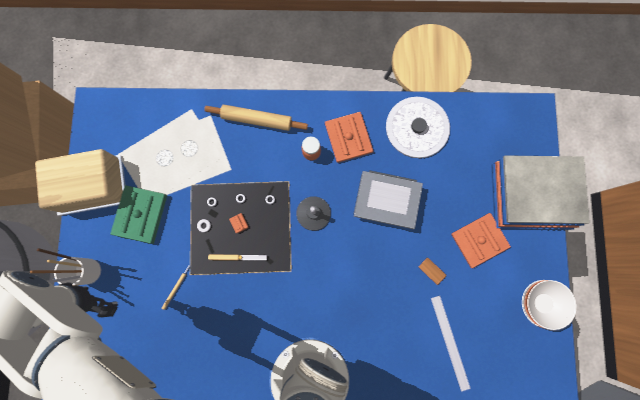

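View pics/side0.png

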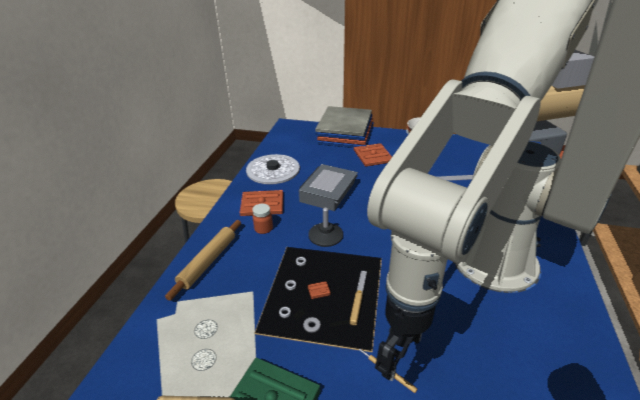

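The top view shows the board at (190-291, 183-274), with three spacers at (211,202), (240,198) and (270,199). The washer is at (203,226), and the knife runs from (208,257) to (268,258) with its tip to the right. The foot is at (314,213) and the tin around (389,200). I'll enlarge this.

```bash
cat > h.py <<'E'
from workcell import *
import cv2,numpy as np
from scipy.spatial.transform import Rotation as R
def ray(c,uv,fish=False):
    K,V=np.array(c["intrinsics"]),np.array(c["view"])
    d=np.array([(uv[0]-K[0,2])/K[0,0],(uv[1]-K[1,2])/K[1,1],1.])
    if fish:
        r=np.hypot(d[0],d[1]); d=np.array([d[0]/r*np.sin(r),d[1]/r*np.sin(r),np.cos(r)]) if r>0 else np.array([0,0,1.])
    return -V[:3,:3].T@V[:3,3], V[:3,:3].T@d
def at(c,uv,z,fish=False):
    o,d=ray(c,uv,fish); return o+d*(z-o[2])/d[2]
def proj(c,p,fish=False):
    K,V=np.array(c["intrinsics"]),np.array(c["view"]); q=V[:3,:3]@np.asarray(p)+V[:3,3]
    if fish:
        r=np.hypot(q[0],q[1]); t=np.arctan2(r,q[2]); xy=q[:2]/max(r,1e-9)*t
    else: xy=q[:2]/q[2]
    return np.array([K[0,0]*xy[0]+K[0,2],K[1,1]*xy[1]+K[1,2]])
def down(yaw):  # tool y (closing line) at angle yaw from world x; z down
    y=np.array([np.cos(yaw),np.sin(yaw),0]);z=np.array([0,0,-1.]);x=np.cross(y,z)
    return R.from_matrix(np.c_[x,y,z]).as_quat()
def crop(n,box,s,f):
    c=vision.read_camera(n);x0,x1,y0,y1=box
    cv2.imwrite(f,cv2.resize(c["frame"][y0:y1,x0:x1,::-1],None,fx=s,fy=s,interpolation=cv2.INTER_CUBIC));return c
E
python3 - <<'E'
from h import *
c=crop("top",(185,435,165,285),3.2,"pics/top1.png")
for n,uv,z in [("s1",(211,202),.016),("s2",(240,198),.016),("s3",(270,199),.016),("w",(203,226),.014),("kn back",(208,257),.026),("kn tip",(268,258),.016),("b0",(190,184),.006),("b1",(291,182),.006),("b2",(291,273),.006),("b3",(191,274),.006)]: print(n,at(c,uv,z).round(3))
E
```

```text
s1 [0.564 0.34  0.016]
s2 [0.579 0.244 0.016]
s3 [0.577 0.143 0.016]
w [0.483 0.363 0.014]
kn back [0.38  0.338 0.026]
kn tip [0.38  0.143 0.016]
b0 [0.626 0.418 0.006]
b1 [0.638 0.074 0.006]
b2 [0.332 0.067 0.006]
b3 [0.325 0.396 0.006]
```

View pics/top1.png

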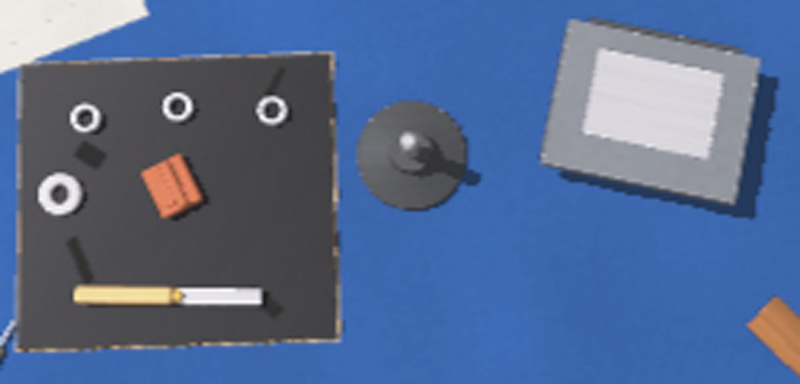

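Crop readings (full pixel = crop/3.2 + (185,165)):
- Lid corners: (567,20), (760,60), (737,205), (540,163).
- Spindle tip: (409,143).
- Knife: (74,294) to (263,297).
- Three spacers, with the washer at (60,193).

Next I'll move above the board for close wrist views.

```bash
python3 - <<'E'
from h import *
c=vision.read_camera("top")
f=lambda u,v:(u/3.2+185,v/3.2+165)
P=[at(c,f(*p),.054) for p in [(567,20),(760,60),(737,205),(540,163)]]
for p in P: print(p.round(3))
print("lens",[np.linalg.norm(P[i]-P[(i+1)%4]).round(3) for i in range(4)])
print("spindle",at(c,f(409,143),.112).round(4),"foot",at(c,f(412,155),.0).round(4))
print("knife",at(c,f(74,294),.026).round(3),at(c,f(263,297),.016).round(3))
bot.reach([0.46,0.22,0.36],down(0)); print(get_obs()["joint_pos"].round(2))
w=vision.read_camera("wrist"); cv2.imwrite("pics/w0.png",w["frame"][:,:,::-1])
print(w["intrinsics"].round(1).tolist(),w["view"].round(3).tolist())
for p in [(.564,.34,.016),(.579,.244,.016),(.577,.143,.016),(.483,.363,.014),P[0],P[2]]: print(proj(w,p,True).round(0))
E
```

```text
[ 0.667 -0.163  0.054]
[ 0.628 -0.361  0.054]
[ 0.479 -0.334  0.054]
[ 0.519 -0.136  0.054]
lens [np.float64(0.202), np.float64(0.152), np.float64(0.203), np.float64(0.151)]
spindle [ 0.5293 -0.0036  0.112 ] foot [ 0.5318 -0.0047  0.    ]
knife [0.381 0.337 0.026] [0.381 0.146 0.016]
[0.44 0.08 1.73 0.   1.33 0.44]
[[309.7, 0.0, 320.5], [0.0, 309.7, 200.6], [0.0, 0.0, 1.0]] [[1.0, 0.001, -0.001, -0.46], [0.001, -0.958, 0.285, 0.142], [-0.001, -0.285, -0.958, 0.549], [0.0, 0.0, 0.0, 1.0]]
[390.  82.]
[398. 145.]
[393. 207.]
[336.  66.]
[424. 358.]
[329. 411.]
```

View pics/w0.png

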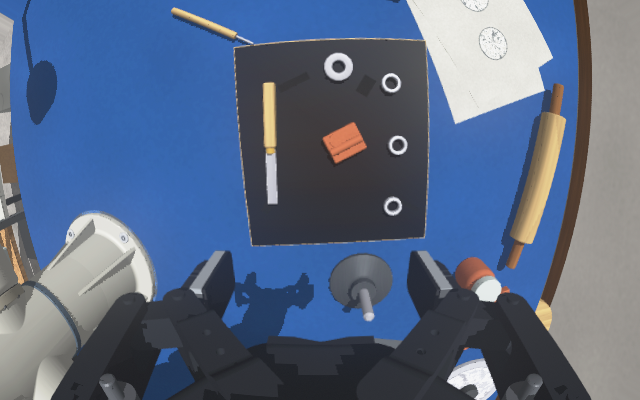

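The wrist picture matches the projections: knife handle at (269,83)-(270,150), tip at (272,204), spacers at (391,83), (398,145) and (393,206), washer at (338,67). I'll grasp the knife.

```bash
python3 - <<'E'
from h import *
w=vision.read_camera("wrist")
for n,uv,z in [("back",(269,82),.026),("tip",(272,204),.017),("s1",(391.5,83),.016),("s2",(398.5,145),.016),("s3",(393,206),.016),("w",(338.5,67),.014)]: print(n,at(w,uv,z,True).round(4))
b,t=at(w,(269,82),.026,True),at(w,(272,204),.017,True)
d=(t-b)[:2];d/=np.linalg.norm(d);yaw=np.arctan2(d[1],d[0])+np.pi/2
g=b[:2]+d*.070
print(g,yaw)
hand.move_gripper(.06,100)
bot.reach([*g,.12],down(yaw)); bot.servo_line([*g,.026],velocity=.08)
hand.move_gripper(.0,100); o=get_obs();print(o["gripper_width"],o["grip_force"],o["wrist_force"])
bot.servo_line([*g,.22],velocity=.15)
tin=np.array([.499,-.235]);a=-.19;dd=np.array([np.cos(a),np.sin(a)])
p=tin-dd*.155
bot.reach([*p,.2],down(a+np.pi/2));o=get_obs();print(o["joint_pos"].round(2),o["gripper_width"],o["position"])
bot.servo_line([*p,.056],velocity=.1)
crop("side",(260,420,130,230),5,"pics/s2.png")
c=vision.read_camera("wrist");cv2.imwrite("pics/w2.png",c["frame"][:,:,::-1])
E
```

```text
back [0.3838 0.3381 0.026 ]
tip [0.3821 0.1483 0.017 ]
s1 [0.5664 0.3392 0.016 ]
s2 [0.58   0.2438 0.016 ]
s3 [0.5768 0.1449 0.016 ]
w [0.486  0.3611 0.014 ]
[0.38317381 0.26805874] -0.008615635423188328
0.015634685076289907 98.49996328353882 [-1.47329512 -1.89044518  8.78755947]
[-0.54  0.06  2.13  0.    0.95 -1.92] 0.015464588526930077 [ 0.34696646 -0.20548541  0.19995514]
```

View pics/w2.png

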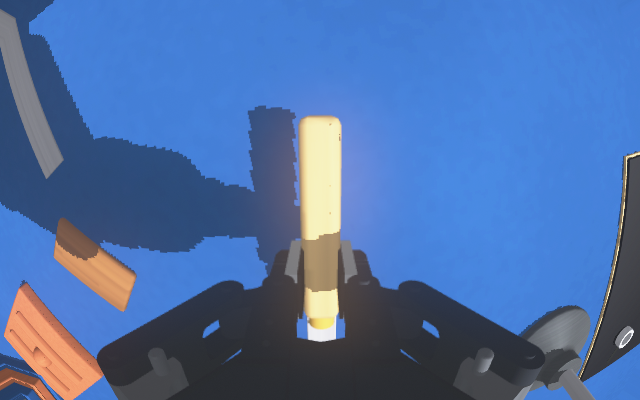

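View pics/s2.png

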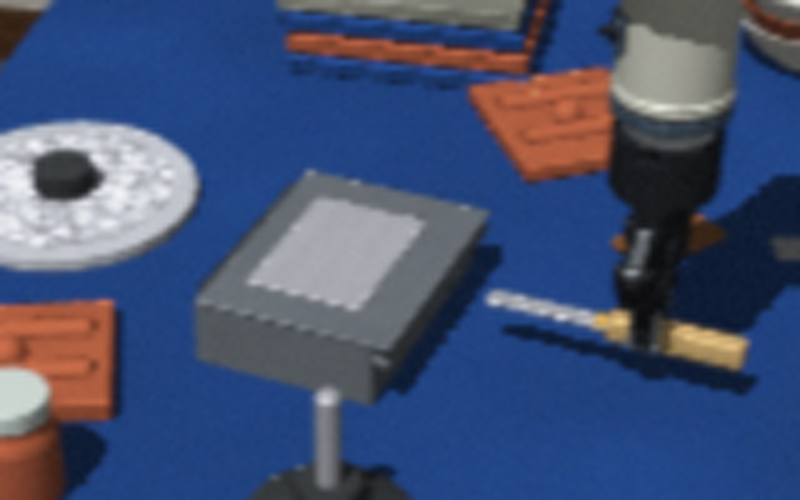

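The knife is held straight. In the side crop the tip is at (488,297), short of the lip, so I'll check its height and then insert and lever with force readouts.

```bash
python3 - <<'E'
from h import *
c=vision.read_camera("side");o=get_obs();print("wf",o["wrist_force"].round(2))
a=-.19;d=np.array([np.cos(a),np.sin(a)])
tip=np.r_[o["position"][:2]+d*.122,.046]
print("pred",proj(c,tip),"seen",(260+488/5,130+297/5), "1cm up",proj(c,tip+[0,0,.01]))
tin=np.array([.499,-.235]);q=tin-d*(.122-.006)
for s in (.155,.122,.116,.110):
    p=tin-d*s; bot.servo_line([*p,.056],velocity=.05); o=get_obs();print(s,o["wrist_force"].round(2))
w=crop("side",(260,420,130,230),5,"pics/s3.png")
E
```

```text
wf [ 0.47  0.42 -0.97]
pred [356.60430472 188.04427718] seen (357.6, 189.4) 1cm up [356.70693276 185.77577805]
0.155 [ 0.1   0.28 -0.25]
0.122 [ 0.55  0.49 -1.4 ]
0.116 [-0.06 -0.27 -0.61]
0.11 [-0.77  0.26 -0.78]
```

View pics/s3.png

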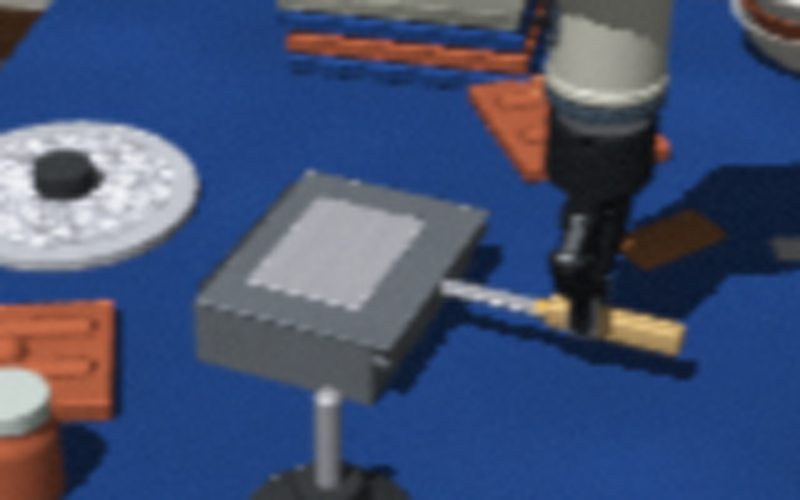

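The blade is in the slot, with no contact force. I'll lever along the hinge arc.

```bash
python3 - <<'E'
from h import *
a=-.19;d=np.array([np.cos(a),np.sin(a)])
H=np.array([.499,-.235])+d*.154
for th in np.r_[np.arange(.1,1.66,.1),1.68]:
    r=np.interp(th,[0,.6,1.6],[.142,.125,.11])
    t=H-d*(r*np.cos(th)); z=.05+r*np.sin(th)
    bot.servo_line([*(t-d*.122),z+.010],velocity=.08); o=get_obs();print(round(th,2),o["wrist_force"].round(1))
    if .45<th<.55: bot.dwell(.2);c=crop("side",(260,420,130,230),2,"pics/x.png")
crop("side",(240,440,90,230),3.5,"pics/s4.png"); im=cv2.imread("pics/s4.png")
x=cv2.imread("pics/x.png");im=im[:,:];im[:x.shape[0],-x.shape[1]:]=x;cv2.imwrite("pics/s4.png",im)
E
```

```text
0.1 [ 0.7 -0.1 -1. ]
0.2 [-0.3  0.  -1.5]
0.3 [-0.  -0.5 -1.2]
0.4 [ 0.4  1.1 -2.1]
0.5 [ 0.2 -0.4 -1. ]
0.6 [ 0.1  0.4 -2.1]
0.7 [ 0.3 -1.3 -0.1]
0.8 [ 0.2 -0.4 -0.3]
0.9 [ 0.9  0.1 -0.1]
1.0 [-0.1  0.2 -1.3]
1.1 [ 0.2  0.2 -0.4]
1.2 [-0.3 -0.5 -0.2]
1.3 [-0.2  0.4 -0.7]
1.4 [-0.7 -0.9 -0.8]
1.5 [ 0.8  0.4 -0.9]
1.6 [ 0.5 -0.6 -1.1]
1.68 [-0.4  0.  -0.5]
```

View pics/s4.png

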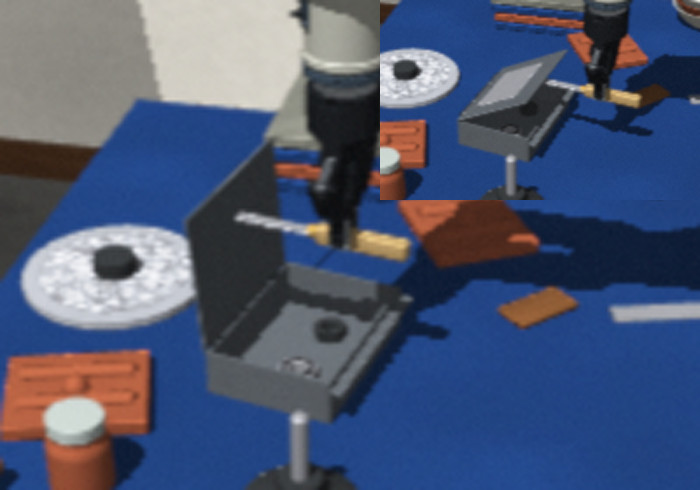

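The lid is open to about 95°, and the inset shows the blade lifting it. In the tin the collar (dark) is on the far right and the bearing on the near left. Next I'll lay the knife back and look into the tin.

```bash
python3 - <<'E'
from h import *
a=-.19;d=np.array([np.cos(a),np.sin(a)])
p=get_obs()["position"]
bot.servo_line([*(p[:2]-d*.12),p[2]+.08],velocity=.2)
g=[.3832,.268]
bot.reach([*g,.2],down(-.0086)); bot.servo_line([*g,.05],velocity=.2);bot.servo_line([*g,.0265],velocity=.05)
print(get_obs()["wrist_force"])
hand.move_gripper(.05,60);bot.servo_line([*g,.2],velocity=.2)
tc=np.array([.499,-.235])+d*.084
bot.reach([*(tc+d*.03),.35],down(a+np.pi/2))
w=vision.read_camera("wrist");cv2.imwrite("pics/w5.png",w["frame"][:,:,::-1])
np.savez("w5.npz",**{k:w[k] for k in("intrinsics","view")})
t=crop("top",(180,440,160,285),3,"pics/t5.png");print(get_obs()["time_s"])
for y in(-.045,.045):
    P=[*(tc+y*np.array([-d[1],d[0]])),.016];print(P,proj(w,P,True),(proj(t,P)-[180,160])*3)
E
```

```text
[-2.05414601 -1.17402504 10.66204179]
25.6833
[np.float64(0.5729897054759082), np.float64(-0.2950543377583032), 0.016] [289.69907149 140.26210226] [661.37075832 125.48203203]
[np.float64(0.5899870060237932), np.float64(-0.20667395659774884), 0.016] [350.36726671 140.25479819] [582.1796318  109.41868774]
```

View pics/w5.png

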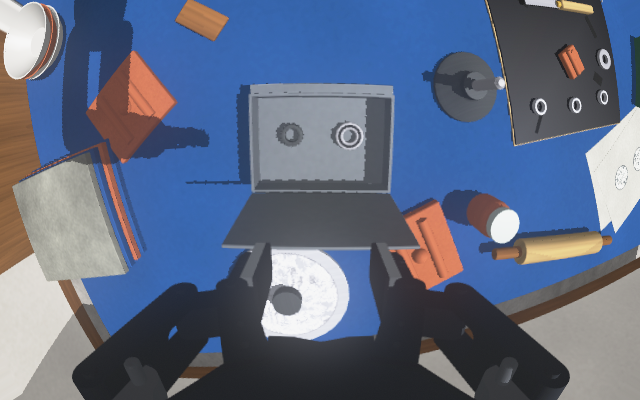

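View pics/t5.png

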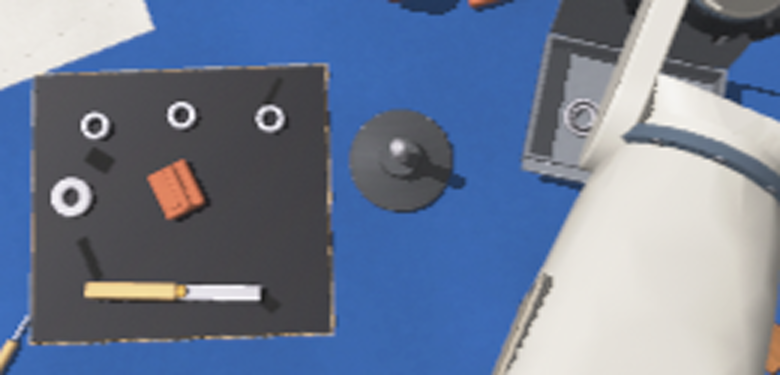

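In w5 the bearing is at (348.5,136) and the collar at (290,134), both on the tin floor. The board parts are unmoved. Now a two-sided close look at the spindle tip.

```bash
python3 - <<'E'
from h import *
w=dict(np.load("w5.npz"))
print("bearing",at(w,(348.5,136),.016,True).round(4),"collar",at(w,(290,134),.018,True).round(4))
S=np.array([.530,-.004]);ims=[]
for i,yaw in enumerate((0.,np.pi/2,-np.pi/2)):
    x=np.array([-np.sin(yaw),np.cos(yaw)])
    bot.reach([*(S-x*.085),.28],down(yaw));bot.dwell(.3)
    c=vision.read_camera("wrist");np.savez(f"sp{i}.npz",**{k:c[k] for k in c})
    u=proj(c,[*S,.112],True).round().astype(int);print(u,get_obs()["joint_pos"].round(2))
    f=np.pad(c["frame"],((40,40),(40,40),(0,0)))[u[1]+40-22:u[1]+40+23,u[0]+40-16:u[0]+40+17,::-1]
    ims.append(cv2.resize(f,None,fx=8,fy=8,interpolation=cv2.INTER_NEAREST))
cv2.imwrite("pics/sp.png",np.hstack(ims))
E
```

```text
bearing [ 0.5832 -0.2083  0.016 ] collar [ 0.5638 -0.2925  0.018 ]
[320  98] [-0.17  0.19  1.79 -0.    1.17 -0.17]
[321  98] [-0.01  0.31  1.62 -0.    1.21 -1.58]
[321  98] [-0.01  0.03  1.96 -0.    1.15  1.56]
```

View pics/sp.png

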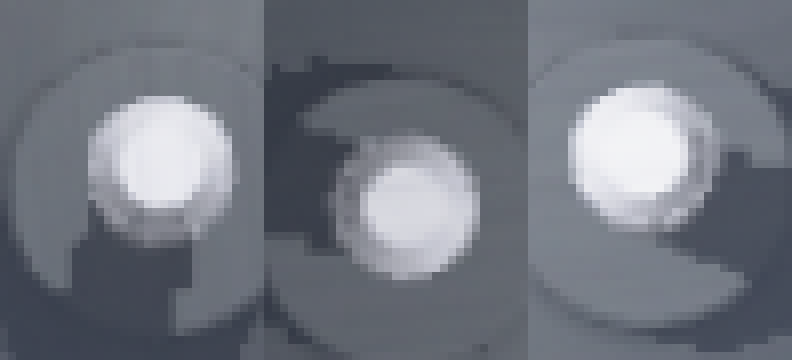

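The spindle outline (17 mm, at z = 0.108) is centred at crop positions (163,171), (140,207) and (115,157) in the three views.

```bash
python3 - <<'E'
from h import *
for i,(u0,v0,x,y) in enumerate([(320,98,163,171),(321,98,140,207),(321,98,115,157)]):
    w=np.load(f"sp{i}.npz"); u=(u0-16+x/8-.5,v0-22+y/8-.5); print(u,at(w,u,.108,True).round(4))
E
```

```text
(323.875, 96.875) [ 0.5334 -0.003   0.108 ]
(322.0, 101.375) [ 0.5331 -0.0027  0.108 ]
(318.875, 95.125) [ 0.5329 -0.0024  0.108 ]
```

The three views agree within 0.5 mm, putting the spindle at (0.5331, -0.0027). I'll write the pick and place helpers, squeezing twice so the rings self-centre, and do the bearing.

```bash
cat >> h.py <<'E'
S=np.array([.5331,-.0027]);OFF=.0185   # OFF: TCP height over the part's underside
def pick(xy,bottom,od,yaws,strength=40):
    z=bottom+OFF; hand.move_gripper(od+.02,25)
    for i,y in enumerate(yaws):
        bot.reach([*xy,z+(.13 if i==0 else .03)],down(y))
        bot.servo_line([*xy,z],velocity=.12)
        last=i==len(yaws)-1
        hand.move_gripper(0.,strength if last else 25); o=get_obs();print("grip",o["gripper_width"].round(4),o["grip_force"].round(1))
        if not last: hand.move_gripper(od+.02); bot.servo_line([*xy,z+.03],velocity=.15)
    bot.servo_line([*xy,z+.16],velocity=.25)
    o=get_obs();print("lifted",o["gripper_width"].round(4),o["grip_force"].round(1),round(o["time_s"],1))
def place(bottom,od,yaw,release=True):
    bot.reach([*S,.135+OFF],down(yaw)); bot.dwell(.2)
    f0=get_obs()["wrist_force"]
    zs=np.r_[np.arange(.120,bottom+.001,-.006),bottom+.0007]
    for z in zs:
        bot.servo_line([*S,z+OFF],velocity=.06); f=get_obs()["wrist_force"]-f0
        if np.abs(f).max()>4: print(round(z,3),f.round(1))
        if np.abs(f).max()>15: print("STOP");return False
    if release:
        hand.move_gripper(od+.02); bot.dwell(.2); bot.servo_line([*S,.16+OFF],velocity=.2)
    print("placed",get_obs()["position"].round(4),round(get_obs()["time_s"],1)); return True
E
python3 - <<'E'
from h import *
a=-.19
pick([.5832,-.2083],.004,.042,[a,a+np.pi/2])
print(place(.040,.042,a+np.pi/2))
E
```

```text
Traceback (most recent call last):
  File "h.py", line 31, in pick
    hand.move_gripper(0.,strength if last else 25); o=get_obs();print("grip",o["gripper_width"].round(4),o["grip_force"].round(1))
                                                                             ^^^^^^^^^^^^^^^^^^^^^^^^
AttributeError: 'float' object has no attribute 'round'
```

```bash
sed -i 's/o\["gripper_width"\].round(4),o\["grip_force"\].round(1)/round(float(o["gripper_width"]),4),round(float(o["grip_force"]),1)/g' h.py
python3 - <<'E'
from h import *
a=-.19
o=get_obs();print(o["gripper_width"],o["grip_force"],o["position"])
hand.move_gripper(.062,25);p=o["position"];bot.servo_line([p[0],p[1],p[2]+.06])
pick([.5832,-.2083],.004,.042,[a+np.pi/2])
print(place(.040,.042,a+np.pi/2))
crop("side",(290,370,180,250),8,"pics/b.png")
E
```

```text
0.04077589759362649 24.572831578552723 [ 0.58377271 -0.20851318  0.02362306]
grip 0.0396 40.1
lifted 0.0397 40.4 40.3
0.041 [-2.5 -0.5  6.1]
placed [ 0.5325 -0.0027  0.1777] 46.6
True
```

View pics/b.png

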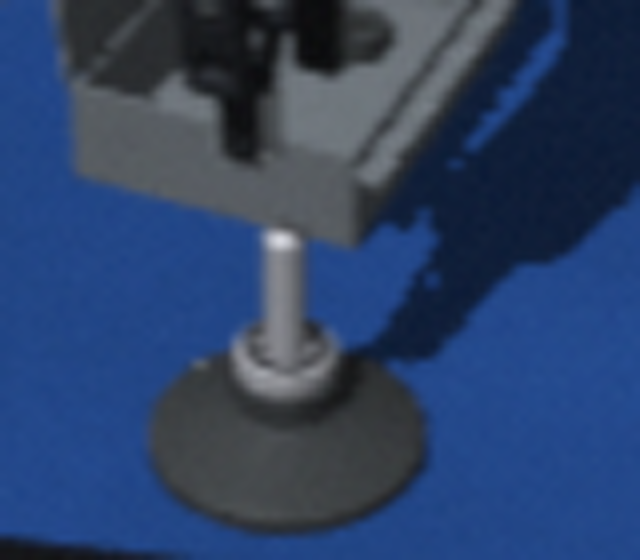

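The bearing is on the shoulder at crop (285,370), level. Spacers next, checking the board in the top camera for any knocked part before each pick.

```bash
cat >> h.py <<'E'
def board():
    c=vision.read_camera("top");f=c["frame"].astype(int)
    m=((f.min(2)>125)&(f.max(2)-f.min(2)<45)).astype(np.uint8); k=np.zeros_like(m)
    q=np.array([proj(c,[x,y,.006]) for x,y in [(.617,.402),(.628,.085),(.342,.075),(.335,.388)]]).astype(int)
    cv2.fillPoly(k,[q],1); m=cv2.morphologyEx(m*k,cv2.MORPH_CLOSE,np.ones((3,3)))
    n,l,s,ce=cv2.connectedComponentsWithStats(m)
    return [(*at(c,ce[i],.015)[:2].round(4),int(s[i,4])) for i in range(1,n) if s[i,4]>12]
E
python3 - <<'E'
from h import *
print(board())
bot.reach([.5664,.3392,.2],down(np.pi/4)); print(board())
E
```

```text
[(np.float64(0.4683), np.float64(0.109), 1173), (np.float64(0.5791), np.float64(0.2441), 47), (np.float64(0.5663), np.float64(0.3407), 54), (np.float64(0.4855), np.float64(0.3627), 121), (np.float64(0.3827), np.float64(0.19), 127)]
[(np.float64(0.5799), np.float64(0.2444), 44), (np.float64(0.5766), np.float64(0.1445), 51), (np.float64(0.5671), np.float64(0.3383), 40), (np.float64(0.5193), np.float64(0.3851), 66), (np.float64(0.392), np.float64(0.3649), 628), (np.float64(0.4762), np.float64(0.3493), 19), (np.float64(0.3827), np.float64(0.19), 127)]
```

All the parts are in place, so I'll do the three spacers.

```bash
python3 - <<'E'
from h import *
q=np.pi/4
for i,xy in enumerate([(.5664,.3392),(.580,.2438),(.5768,.1449)]):
    near=[b for b in board() if np.hypot(b[0]-xy[0],b[1]-xy[1])<.008]
    print(i,near)
    if not near: print("check");break
    pick(xy,.006,.030,[-q,q])
    w=get_obs()["gripper_width"]
    if not .025<w<.032: print("no grip");break
    if not place(.052+.01*i,.030,q): break
bot.reach([.45,.15,.25],down(q))
crop("side",(290,370,180,250),8,"pics/c.png"); print(board())
E
```

```text
0 [(np.float64(0.5671), np.float64(0.3383), 40)]
grip 0.028 24.7
grip 0.027 39.7
lifted 0.0271 39.4 54.9
placed [ 0.5326 -0.0027  0.1778] 61.0
1 [(np.float64(0.5791), np.float64(0.2441), 47)]
grip 0.0284 24.4
grip 0.0272 39.5
lifted 0.0273 39.4 68.2
placed [ 0.5326 -0.0027  0.1779] 73.5
2 []
check
[(np.float64(0.4901), np.float64(0.2706), 3323), (np.float64(0.5769), np.float64(0.1447), 52)]
```

View pics/c.png

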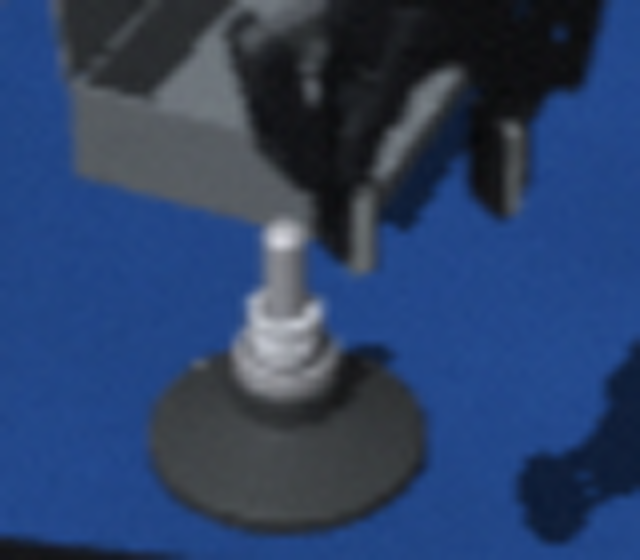

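Two spacers are seated level. The check failed because the arm hid the third spacer; it is still at (0.577,0.1447). I'll do it next, then re-check the washer from a clear pose.

```bash
python3 - <<'E'
from h import *
q=np.pi/4
pick((.5769,.1448),.006,.030,[-q,q])
if .025<get_obs()["gripper_width"]<.032: print(place(.072,.030,q))
bot.reach([.53,-.15,.25],down(q)); print(board())
E
```

```text
grip 0.0282 24.4
grip 0.0274 39.5
lifted 0.0271 39.4 81.1
placed [ 0.5327 -0.0027  0.178 ] 85.5
True
[(np.float64(0.4855), np.float64(0.3627), 121), (np.float64(0.3827), np.float64(0.19), 127)]
```

```bash
python3 - <<'E'
import h
from h import *
q=np.pi/4;h.OFF=.0165
pick((.486,.3613),.006,.044,[-q,q])
print(get_obs()["wrist_force"].round(1))
if .039<get_obs()["gripper_width"]<.046: print(place(.082,.044,q))
h.OFF=.0185
a=-.19
pick([.5638,-.2925],.004,.033,[a,a+np.pi/2])
bot.reach([.45,-.2,.25],down(a+np.pi/2))
crop("side",(290,370,180,250),8,"pics/d.png")
E
```

```text
grip 0.0421 24.6
grip 0.0416 40.0
lifted 0.0411 40.5 93.9
[-0.  -0.4 -0.6]
0.083 [-1.5 -0.1  4.7]
placed [ 0.533  -0.0027  0.1764] 98.7
True
grip 0.0309 24.6
grip 0.0303 39.9
lifted 0.0306 39.6 105.3
```

View pics/d.png

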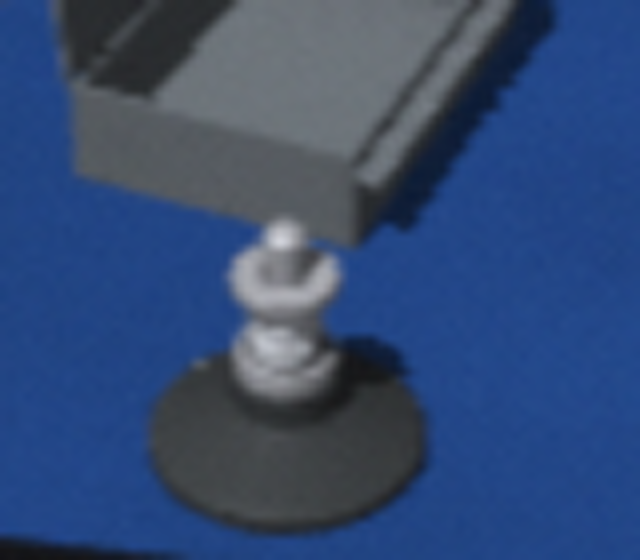

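The washer sits level on the three spacers (crop (285,280)) and the tin is empty, so the collar is held. I'll place it.

```bash
python3 - <<'E'
from h import *
a=-.19
print(place(.090,.033,a+np.pi/2))
bot.reach([.45,-.2,.3],down(a+np.pi/2)); bot.dwell(.3); print(board())
s=crop("side",(290,370,180,250),6,"pics/e1.png");crop("top",(185,345,175,285),2.6,"pics/e2.png")
x,y=cv2.imread("pics/e1.png"),cv2.imread("pics/e2.png");H=max(x.shape[0],y.shape[0])
pad=lambda i:cv2.copyMakeBorder(i,0,H-i.shape[0],0,0,cv2.BORDER_CONSTANT)
im=np.hstack([pad(x),pad(y)])[:,:];im=cv2.resize(im,None,fx=min(1,800/im.shape[1]),fy=min(1,800/im.shape[1]));cv2.imwrite("pics/e.png",im)
E
```

```text
placed [ 0.5332 -0.0027  0.1789] 109.9
True
[(np.float64(0.3827), np.float64(0.19), 127)]
```

View pics/e.png

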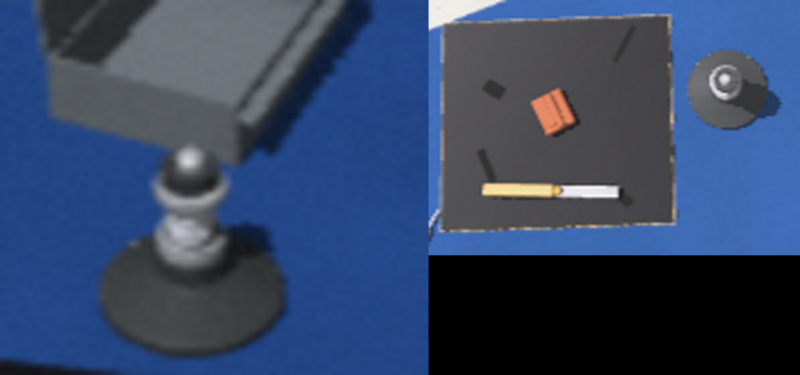

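The collar (dark) is down on the washer at (190,172). The knife lies on the board and the tile is untouched, so I'm handing in.

```bash
python3 -c "
from workcell import *
print(hand_in())"
```

```text
the job is handed in; nothing more can be done
None
```

I rebuilt the spindle and handed the job in at about 110 s of the 210 s allowed: the knife levered the lid open and is back on the board, and the bearing, three spacers, washer and collar look level and fully down in the pictures; the hand-in returned no verdict.

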